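# Tip the amber ampoule tray onto its back and push it up to the stop bar

## Task

Two ampoule trays stand on edge in front of the low metal stop bar. Push the orange-brown tray of amber ampoules over, away from the robot, so that it lies flat on its back with the ampoules facing up, then push it along the counter until its far edge is flush against the stop bar. Only push it with the fingers, never pick it up, and leave the white tray standing and everything else where it is.

Things in the scene. Friction and masses are not known exactly. Their poses are not given: they have to be found in the camera images.
- amber_tray: orange-brown tray of amber ampoules, 0.2 kg, a solid block 32 mm thick (x), 110 wide (y), 95 tall (z). Stands on edge, ampoule face (-x side, solid for pushing) towards the robot, turned up to 0.5 rad. Origin: centre of the underside as it stands; z up the tray, x from ampoule face to back. On its back: x down, z away from the robot, 32 mm high, origin at mid height of its near edge face.
- amber_tray_top (a point): centre of the brown tray's upper face, 95 mm from its origin along z; once the tray lies on its back, the centre of its far edge, which goes against the stop bar. Pushed near this top the tray tips about the bottom edge of its back, passes its balance point at about 0.33 rad and falls onto its back by itself; pushed low it may slide. Mass and friction vary
- amber_tray_mid (a point): middle of the tray's block, 47.5 mm from the tray's origin along its z: 47.5 mm above the counter while it stands, 16 mm when it lies flat
- stop_bar: fixed aluminium bar, 20 mm thick, 440 long, 25 high. Origin: on the counter below the middle of its face towards the robot; x away from the robot through the bar, y along it, z up; the face is the plane x = 0. The trays stand about 165 to 195 mm in front of it, about 100 mm left and right of its middle, either tray on either side. The blue lines are only painted.
- clear_tray: white tray with pale clear ampoules, same shape, size and axes as the brown one; must be left standing where it is. Origin: centre of its underside
- vial_1: small vial with purple cap, 23 mm diameter, 45 mm tall, stands behind the stop bar; leave alone. Origin: centre of its underside
- vial_2: as vial_1, also behind the stop bar
- vial_3: as vial_1, stands beside the right end (-y) of the stop bar area
- infusion_bottle: pale grey-clear infusion bottle with white cap, 72 mm diameter, 164 mm tall, stands to the left (+y) of the stop bar area; leave alone. Origin: centre of its underside
- brown_bottle: amber bottle with blue cap, 58 mm diameter, 130 mm tall, stands at the right (-y); leave alone. Origin: centre of its underside
- phone: black phone lying flat at the right (-y), 150 x 72 x 9 mm; leave alone. Origin: centre of its underside
Mind the look-alikes: they are no part of the job. What is shaped like the amber_tray but blue is not meant. What is shaped like the vial_2 but red is not meant.

How it is judged (in metres and radians):
On the way, in this order (a step that is already met when the one before it is completed fails the run):
1. the brown tray lies flat on its back, ampoules up, short of the stop bar (angle between amber_tray's own x axis and vertical above 3.05 rad and height (world z) of amber_tray_mid below 0.022 m and x of amber_tray_top in the frame of stop_bar below -0.012 m and angular speed of amber_tray below 0.3 rad/s), for 0.1 s.
2. the brown tray, still on its back, has been pushed flush against the stop bar (angle between amber_tray's own x axis and vertical above 3.05 rad and height (world z) of amber_tray_mid below 0.022 m and x of amber_tray_top in the frame of stop_bar between -0.007 and 0.005 m and angle between the z axis of amber_tray and the x axis of stop_bar, either way round below 0.08 rad and y of amber_tray_mid in the frame of stop_bar between -0.165 and 0.165 m), for 0.2 s.
At the end, for the whole second after the job is handed in: The brown tray rests flat on its back (within 5 deg), ampoules up; the middle of its far edge is within 7 mm of the stop bar's face, parallel within 4.5 deg, the tray within the bar's length; the white tray, vials, bottles and phone are within 15 mm of their starts and still standing (all of step 2 and linear speed of amber_tray below 0.02 m/s and not (distance of any of clear_tray, vial_1, vial_2, vial_3, infusion_bottle, brown_bottle, phone from where it was at the start of the episode above 0.015 m or angle between any of clear_tray, vial_1, vial_2, vial_3, infusion_bottle, brown_bottle's own z axis and vertical above 0.3 rad)); the robot touches nothing.
It fails at once if the brown tray is lifted off the counter (height (world z) of amber_tray_mid above 0.065 m or (angle between amber_tray's own x axis and vertical above 3 rad and height (world z) of amber_tray_mid above 0.034 m)).
It fails at once if the white tray, a vial, a bottle or the phone is moved more than 15 mm or knocked over (distance of any of clear_tray, vial_1, vial_2, vial_3, infusion_bottle, brown_bottle, phone from where it was at the start of the episode above 0.015 m or angle between any of clear_tray, vial_1, vial_2, vial_3, infusion_bottle, brown_bottle's own z axis and vertical above 0.3 rad).
It also fails if it takes over 42 s, if anything falls off the work surface, if the arm or the gripper's body presses on something with over 40 N, if the wrist force passes 120 N, or if a joint passes its speed limit or range.

## Robot

A 6-joint arm with a two-finger parallel gripper is mounted at the origin on the work surface. World frame = base frame: x ahead of the robot, y to its left, z up, the work surface at z = 0. Lengths are in m, angles in degrees, forces in N, time in s.
With the tool pointing down it reaches from about 0.375 to 0.9 m from the base axis. Payload 3.1 kg.
Tool frame: the origin (TCP) lies at the very end of the fingers, on their centre line; the grasp point (between the pads) lies 19 mm behind it (bot.grip_point_offset is the distance from the TCP to the grasp point, in m); z points along the fingers, x is the direction in which the jaws open and shut, and the axes are right-handed (so a half turn about z gives the same grasp; the last joint's range is limited). The gripper opens to 87 mm and grips with 3 to 60 N. Pads are 19 mm wide; open, the fingers measure 117 mm over their backs; the gripper's body (75 mm by 190 mm) begins 51 mm behind the grasp point.
Start: joints at [-10.227, 30.224, 82.088, -0, 67.689, -10.227], TCP at [0.625, 0, 0.223] pointing down, gripper open.
Joint ranges: [-176.69, 176.69], [-43.24, 126.21], [12.49, 139.97], [-82, 262], [0, 151.66], [-163.58, 163.58]. Speed limits (degrees/s): [159.86, 159.86, 180, 180, 180, 180].

## Interface

Orientations are given as a 3x3 rotation matrix whose columns are the frame's x, y, z axes.
In Python, from rig import bot, capture, recognise, place_of gives the robot as it stands.
- The arm moves only by the tool send_rows, never from a script. Its argument "motion" is a list of rows, each a list of 2 entries, a list of its own where there are three numbers: the shift along the tool's x, y, z in mm, then the turn about the tool's z in rad. A call has exactly 5 rows; each row shifts and turns the pose as measured when the row begins, along the tool's axes as they then stand; what a row does not reach is not made up. A row lasts 1/12 s, in which the tool goes at most 41.7 mm and 7.16 degrees, less where a joint would pass 70% of its speed; a pose out of reach is approached as far as the arm can. A call with a gripper value outside its range is refused whole. "gripper" is the closure, from 0 (fully open) to 1 (shut), set as the call begins (left out, the last holds). The fingers move at their own pace and stop on an object; the grip force is fixed at half the most. Time passes only in rows, so rows that do not move let the fingers close, or fill a call up. It gives the time, the measured TCP pose, the force and the opening at its end, in the units of the state.
- bot.read_state(): the state, without advancing time (a new reading comes with each control period).
- capture(name): name is "scene" or "side" or "wrist"; returns a dict with "image" (400x640x3 uint8, blue, green, red), "fx", "fy", "cx", "cy" (pixels), "rvec" (rotation vector, rad) and "tvec" (3), from world to camera coordinates, as OpenCV has them. Camera axes: x right, y down, z forward; pixel columns grow to the right and rows downward; lengths in m; the calibration is good to about 2 mm. A picture is of the moment at which its call begins. There is no depth.
- bot.hand_in(): hands the job in, once; it reports no verdict.
Trained networks look in the newest picture that a camera, given by its name, has taken for a name from the list of things; names that differ only in an ending like _2 or _b are one class to them, and where a whole thing is asked for, a point or a joint stands for the part that bears it (a point fixed in the world has none). Each returns a list of dicts, best first, with "p" (0 to 1); they miss things now and then, are a little off and sometimes report something else, mostly with a low value. They report only what shows in the picture. A call takes as long as a camera call. They do not tell look-alikes from the thing itself.
- recognise(camera, target): "xy" ([column, row] in pixels, amid what is visible of it).
- place_of(camera, target): "xy" ([column, row] in pixels: a listed point, or the origin of a listed thing).
The state is a dict: "time_s": time; "joint_positions": joint angles; "qvel": joint speeds; "tau": joint torques, N m; "position": TCP position; "tcp_rot": TCP orientation; "force": force on the tool from outside, world axes, zero at the start; "moment": the same for the moment, N m; "opening": opening from 0.0 (shut) to 1.0 (fully open).
Only numpy, scipy, OpenCV 4.12 (cv2) and the standard library are available. Lean on these libraries where they do the work, as an engineer would, in place of code of your own. Each camera call takes 0.05 s, during which the arm holds its last target.

## Working session

There is one attempt and no reset: what is moved stays moved. The work goes in short steps, Python scripts to look and compute and a tool call to move; the robot and the scene stay as the last step left them, time stands still between calls to the robot, and variables do not carry over. Pictures are saved under pics/ and viewed, and the job is handed in when it is done.

Besides the shell and the picture viewer there is one more tool, called after "Request:" as name([rows], argument=value, ...), one row to a line, values as JSON. send_rows: Moves the arm, as the interface text tells. Its arguments: {"type":"object","properties":{"motion":{"type":"array","items":{"type":"array"}},"gripper":{"type":"number"}},"required":["motion"]}

```bash
mkdir -p pics; ls; python3 - <<'E'
from rig import bot,capture,recognise,place_of
import cv2
s=bot.read_state(); print(s['time_s'],s['position'],s['tcp_rot'],s['opening'])
for c in ['scene','side']:
    d=capture(c); cv2.imwrite(f'pics/{c}0.png',d['image'])
    print(c,d['fx'],d['cx'],d['cy'],d['rvec'],d['tvec'])
    for t in ['amber_tray','amber_tray_top','amber_tray_mid','clear_tray','stop_bar']:
        print(t,[(x['xy'],round(x['p'],2)) for x in place_of(c,t)][:4])
E
```

```text
pics
0.0 [6.24268700e-01 1.59567372e-04 2.21577879e-01] [[ 9.99997761e-01  1.78523673e-05 -2.11628074e-03]
 [ 1.86323582e-05 -9.99999932e-01  3.68547707e-04]
 [-2.11627401e-03 -3.68586313e-04 -9.99997693e-01]] 1.001430443524601
scene 443.61422997137686 325.91246785650236 206.6698728431088 [ 0.80714085  2.73587778 -0.81859627] [ 0.51208141 -0.15328832  1.49950623]
amber_tray [([385.5, 280.9], 0.89), ([464.4, 292.8], 0.6), ([347.4, 228.2], 0.4)]
amber_tray_top [([476.4, 276.2], 0.79), ([391.5, 268.2], 0.66)]
amber_tray_mid [([470.8, 283.5], 0.85), ([388.3, 272.8], 0.8), ([391.9, 267.6], 0.74)]
clear_tray [([343.8, 226.2], 0.96)]
stop_bar [([314.9, 282.9], 0.96)]
side 383.15638475785926 321.3037856611955 194.56152176919613 [ 0.15357466 -2.86616916  1.12698132] [0.56096391 0.12865074 0.94673436]
amber_tray [([327.6, 294.2], 0.95), ([406.8, 367.1], 0.64)]
amber_tray_top [([327.8, 272.9], 0.85), ([414.8, 349.6], 0.73), ([248.3, 235.1], 0.34)]
amber_tray_mid [([328.4, 280.4], 0.97), ([407.8, 359.3], 0.88)]
clear_tray [([337.4, 224.3], 0.93)]
stop_bar [([265.1, 247.5], 0.78)]
```

View pics/scene0.png

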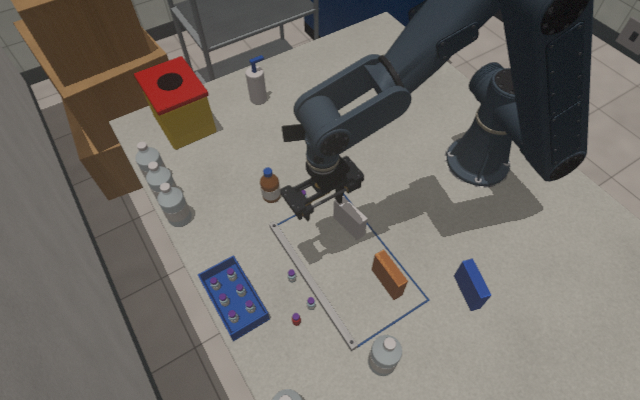

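View pics/side0.png

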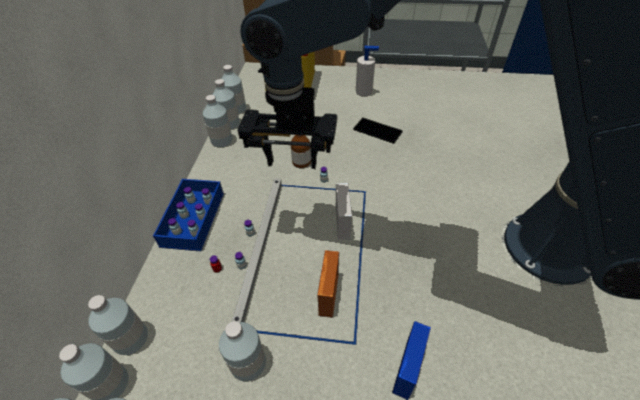

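The orange-brown tray is at scene (389,275) and side (328,285). The look-alikes are the blue tray at scene (472,284) / side (412,360), and the white tray at scene (350,218) / side (342,200). I choose the orange-brown one and will check it in a close crop, then fit its pose to its silhouette in both views.

```bash
cat > h.py <<'E'
import numpy as np,cv2
from scipy.optimize import least_squares,minimize
from rig import bot,capture,recognise,place_of
def K(d): return np.array([[d['fx'],0,d['cx']],[0,d['fy'],d['cy']],[0,0,1.]])
def proj(d,P): return cv2.projectPoints(np.asarray(P,float).reshape(-1,1,3),np.array(d['rvec'],float),np.array(d['tvec'],float),K(d),None)[0].reshape(-1,2)
def ray(d,uv):
    R=cv2.Rodrigues(np.array(d['rvec'],float))[0]; c=-R.T@np.array(d['tvec'],float)
    return c,R.T@np.linalg.inv(K(d))@np.array([uv[0],uv[1],1.])
def onz(d,uv,z):
    c,r=ray(d,uv); return c+r*(z-c[2])/r[2]
def tri(obs):
    A=np.zeros((3,3));b=np.zeros(3)
    for d,uv in obs:
        c,r=ray(d,uv); r=r/np.linalg.norm(r);M=np.eye(3)-np.outer(r,r);A+=M;b+=M@c
    return np.linalg.solve(A,b)
def omask(im):
    h=cv2.cvtColor(im,cv2.COLOR_BGR2HSV)
    m=cv2.inRange(h,(5,130,50),(20,255,255))
    return m
def comp(m,uv):
    n,l,st,ce=cv2.connectedComponentsWithStats(m)
    i=min(range(1,n),key=lambda i:np.hypot(*(ce[i]-uv))+(1e4 if st[i,4]<60 else 0))
    return (l==i).astype(np.uint8)*255,st[i]
def boxpts(x,y,yaw,dx,dy,dz):
    c,s=np.cos(yaw),np.sin(yaw)
    return np.array([[x+c*a-s*b,y+s*a+c*b,z] for a in (dx[0],dx[1]) for b in (-dy/2,dy/2) for z in (0,dz)])
def fitbox(masks,x0,dx,dy,dz):
    def cost(p):
        t=0
        for d,m in masks:
            pts=proj(d,boxpts(*p,dx,dy,dz)); h=cv2.convexHull(pts.astype(np.float32))
            S=8
            r=np.zeros(m.shape,np.uint8)
            cv2.fillConvexPoly(r,np.round(h*16).astype(np.int32),255,cv2.LINE_AA,4)
            t+=np.abs(cv2.GaussianBlur(r,(0,0),1).astype(float)-cv2.GaussianBlur(m,(0,0),1)).sum()/255
        return t
    best=None
    for a in np.linspace(-.5,.5,5):
        q=minimize(cost,[x0[0],x0[1],x0[2]+a],method='Nelder-Mead',options=dict(initial_simplex=np.array([x0[0],x0[1],x0[2]+a])+np.array([[0,0,0],[.02,0,0],[0,.02,0],[0,0,.15]]),xatol=1e-4,fatol=.1))
        if best is None or q.fun<best.fun: best=q
    return best
E
python3 - <<'E'
from h import *
ds=capture('scene');dd=capture('side')
A=[(ds,(270,226)),(dd,(279,181))];B=[(ds,(352,347)),(dd,(238,320))]
print(tri(A),tri(B))
ms,s1=comp(omask(ds['image']),(389,275)); mm,s2=comp(omask(dd['image']),(328,285)); print(s1,s2)
x0=onz(ds,(385.5,281),0); print(x0)
q=fitbox([(ds,ms),(dd,mm)],[x0[0],x0[1],0],(-.016,.016),.11,.095); print(q.x,q.fun)
for d,n in((ds,'s'),(dd,'d')):
    im=d['image'].copy()
    c=(300,180,170,180) if n=='s' else (215,160,170,180)
    big=cv2.resize(im[c[1]:c[1]+c[3],c[0]:c[0]+c[2]],None,fx=3,fy=3,interpolation=cv2.INTER_CUBIC)
    for p in proj(d,boxpts(*q.x,(-.016,.016),.11,.095)): cv2.circle(big,tuple(int(v) for v in (p-c[:2]+.5)*3),2,(0,255,0),-1)
    if n=='s':o=[big]
    else:o.append(big)
cv2.imwrite('pics/crop0.png',cv2.resize(np.hstack(o),None,fx=.78,fy=.78))
for t,cams in (('clear_tray',0),('vial_1',0),('infusion_bottle',0)):
    for c,d in(('scene',ds),('side',dd)): print(t,c,[(x['xy'],round(x['p'],2),onz(d,x['xy'],0).round(3)) for x in place_of(c,t)][:5])
for c,d in(('scene',ds),('side',dd)):
  for x in place_of(c,'stop_bar')[:1]: print(onz(d,x['xy'],0))
E
```

```text
[ 0.7101206  -0.16045811 -0.00316356] [0.71339422 0.27838687 0.01434179]
[375 250  32  37 433] [ 318  251   21   66 1024]
[0.52706631 0.17993438 0.        ]
[0.52754413 0.18098808 0.02916318] 869.6980392156863
clear_tray scene [([347.6, 224.2], 0.65, array([ 0.511, -0.033,  0.   ]))]
clear_tray side [([339.7, 222.2], 0.72, array([ 0.519, -0.026, -0.   ]))]
vial_1 scene [([384.8, 361.9], 0.61, array([0.664, 0.357, 0.   ])), ([289.9, 279.7], 0.6, array([0.752, 0.03 , 0.   ])), ([301.1, 199.8], 0.58, array([ 0.583, -0.187,  0.   ])), ([311.1, 307.3], 0.57, array([0.745, 0.132, 0.   ])), ([295.7, 316.6], 0.48, array([0.794, 0.131, 0.   ]))]
vial_1 side [([247.9, 231.8], 0.7, array([0.753, 0.03 , 0.   ])), ([242.7, 261.0], 0.58, array([0.744, 0.119, 0.   ])), ([217.4, 266.2], 0.57, array([0.801, 0.139, 0.   ])), ([325.0, 178.8], 0.51, array([ 0.575, -0.184,  0.   ]))]
infusion_bottle scene [([379.2, 358.5], 0.84, array([0.671, 0.342, 0.   ]))]
infusion_bottle side [([249.8, 362.8], 0.64, array([0.669, 0.352, 0.   ]))]
[0.74526206 0.1250119  0.        ]
[0.69990016 0.06387476 0.        ]
```

View pics/crop0.png

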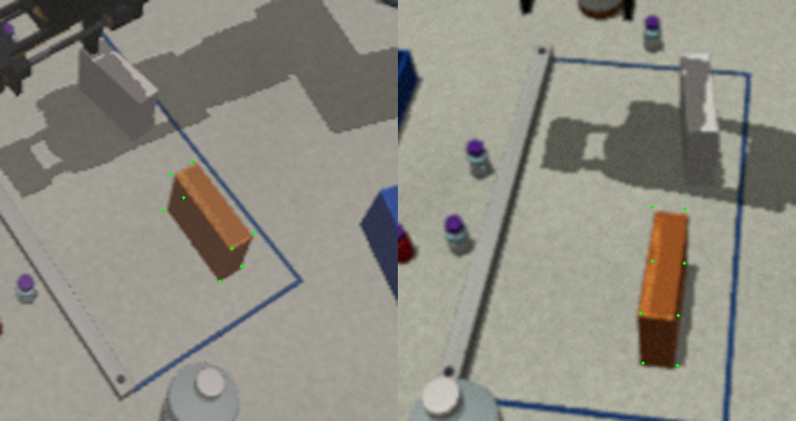

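The crop confirms the orange-brown tray, standing between the bar and the near painted line. The colour mask missed its dark side, so I'll refit it with a wider mask and measure the bar edges closely.

```bash
python3 - <<'E'
from h import *
ds=capture('scene');dd=capture('side')
print(ray(ds,(0,0))[0],ray(dd,(0,0))[0])
def om(im):
    h=cv2.cvtColor(im,cv2.COLOR_BGR2HSV); return cv2.inRange(h,(3,110,20),(22,255,255))
ms,s1=comp(om(ds['image']),(389,275)); mm,s2=comp(om(dd['image']),(328,285)); print(s1,s2)
q=fitbox([(ds,ms),(dd,mm)],[.527,.18,0],(-.016,.016),.11,.095); print(q.x,q.fun)
for n,d,m in(('s',ds,ms),('d',dd,mm)):
    q1=fitbox([(d,m)],[.527,.18,0],(-.016,.016),.11,.095); print(n,q1.x,q1.fun)
def cr(d,c,f=5):
    big=cv2.resize(d['image'][c[1]:c[1]+c[3],c[0]:c[0]+c[2]],None,fx=f,fy=f,interpolation=cv2.INTER_CUBIC)
    return big
cv2.imwrite('pics/bar1.png',np.hstack([cr(ds,(262,215,40,60),7),cr(ds,(330,310,40,60),7),]))
cv2.imwrite('pics/bar2.png',np.hstack([cr(dd,(262,172,40,60),7),cr(dd,(228,275,40,60),7)]))
E
```

```text
[0.96076517 0.51461002 1.16032343] [0.48097783 0.61004911 0.78996068]
[373 250  35  46 790] [ 318  250   21   67 1053]
[0.5275502  0.18140467 0.02101768] 491.2274509803922
s [ 0.52415235  0.17912832 -0.1684995 ] 292.1137254901961
d [0.5274589 0.1817496 0.0246095] 149.98039215686273
```

View pics/bar1.png

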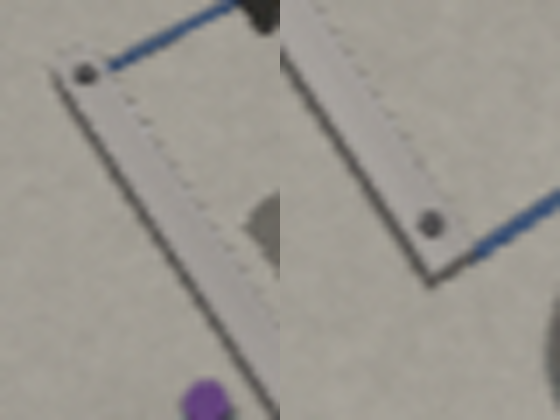

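View pics/bar2.png

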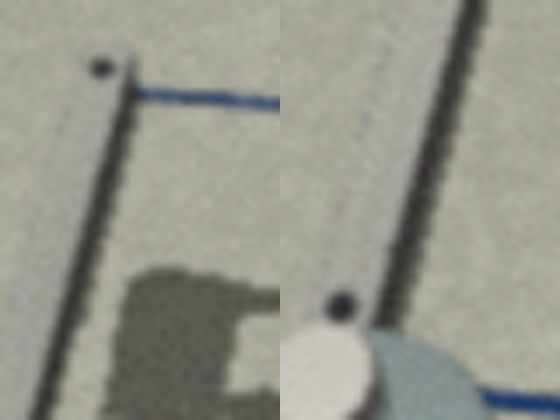

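```bash
python3 - <<'E'
from h import *
ds=capture('scene');dd=capture('side')
h=.5
A=tri([(ds,(273.8,225.1)),(dd,(275.9,181.2))]);B=tri([(ds,(351.1,341.6)),(dd,(236.2,318.4))])
print('dots',A,B)
for d,p in((ds,[(273.8,225.1),(351.1,341.6)]),(dd,[(275.9,181.2),(236.2,318.4)])): print([onz(d,x,.025).round(4) for x in p])
print('bot near edge',[onz(dd,x,0).round(4) for x in [(281.1,184.4),(257.2,274.5),(245.4,320.2)]])
print('top near edge',[onz(dd,x,.025).round(4) for x in [(253.5,274.5),(241.5,318.8)]])
print('scene far bottom',[onz(ds,(262+55/7-.5,215+75/7-.5),0),onz(ds,(330+151/7-.5,310+283/7-.5),0)])
# tray corners
for n,d,q in (('s',ds,(.5275,.1814,.021)),('s',ds,(.524,.179,-.168)),('d',dd,(.5275,.1814,.021))):pass
f=2.34
S=np.array([(175,175),(195,163),(252,235),(233,248)])/f+(300,180)-.5
D=np.array([(656-398,212),(688-398,214),(679-398,315),(641-398,313)])/f+(215,160)-.5
for i in range(4): print(tri([(ds,S[i]),(dd,D[i])]).round(4),onz(ds,S[i],.095).round(4),onz(dd,D[i],.095).round(4))
big=cv2.resize(ds['image'][240:305,360:420],None,fx=9,fy=9,interpolation=cv2.INTER_CUBIC)
cv2.imwrite('pics/t1.png',big)
E
```

```text
dots [ 0.7084119  -0.13552165  0.02632052] [0.71274554 0.2740395  0.02567143]
[array([ 0.7075, -0.1372,  0.025 ]), array([0.7121, 0.2729, 0.025 ])]
[array([ 0.7091, -0.1357,  0.025 ]), array([0.7133, 0.2748, 0.025 ])]
bot near edge [array([ 0.699 , -0.1487, -0.    ]), array([0.7001, 0.1519, 0.    ]), array([0.6999, 0.2658, 0.    ])]
top near edge [array([0.7017, 0.1672, 0.025 ]), array([0.7019, 0.2745, 0.025 ])]
scene far bottom [array([ 0.71354266, -0.15846068,  0.        ]), array([0.71900376, 0.28516967, 0.        ])]
[0.5402 0.1287 0.0919] [0.5408 0.129  0.095 ] [0.5404 0.1318 0.095 ]
[0.5105 0.1278 0.0909] [0.512 0.129 0.095] [0.5105 0.131  0.095 ]
[0.5102 0.2331 0.0895] [0.5132 0.2355 0.095 ] [0.5095 0.2349 0.095 ]
[0.5416 0.2371 0.0969] [0.5407 0.2363 0.095 ] [0.5419 0.2365 0.095 ]
```

View pics/t1.png

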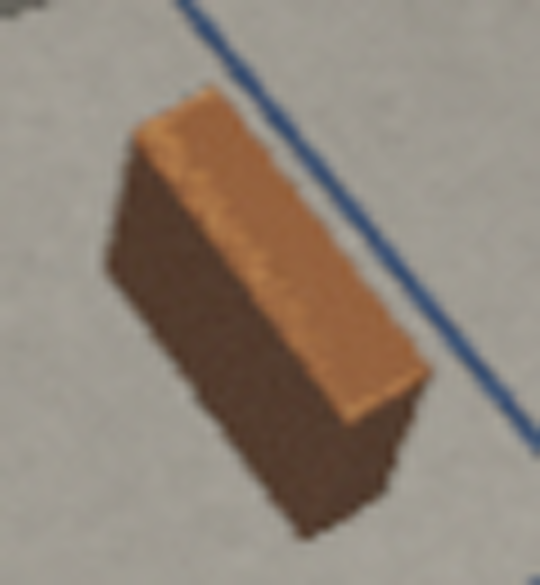

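Measured:

| Thing | x (m) | y (m) | Yaw (rad) |
|---|---|---|---|
| Brown tray centre | 0.526 | 0.182 | about 0.01 |
| Bar near face, at y = 0.18 | 0.701 | bar middle 0.068 | about -0.01 |

The plan is to turn the jaws along world y for a wide two-finger contact and tip the tray near its top. Then I lower the fingers and push it about 63 mm. First I move behind the tray while still high.

Request:
send_rows([
  [[-30,-36,0],0],
  [[-30,-36,0],0],
  [[-30,-36,0],0],
  [[-30,-36,0],0],
  [[-30,-36,0],0],
], gripper=0.35)

```text
time_s: 1.72
position: [0.4936, 0.161, 0.221]
tcp_rot: [[1.0, -0.014, 0.011], [-0.014, -1.0, -0.003], [0.011, 0.003, -1.0]]
force: [-0.5, 0.5, -0.1]
opening: 0.716
```

Request:
send_rows([
  [[0,0,0],-0.12],
  [[0,0,0],-0.12],
  [[0,0,0],-0.12],
  [[0,0,0],-0.12],
  [[0,0,0],-0.12],
])

```text
time_s: 2.13
position: [0.4833, 0.1696, 0.2217]
tcp_rot: [[0.818, 0.575, 0.005], [0.575, -0.818, -0.001], [0.003, 0.003, -1.0]]
force: [-0.0, -0.4, -0.0]
opening: 0.653
```

Request:
send_rows([
  [[0,0,0],-0.12],
  [[0,0,0],-0.12],
  [[0,0,0],-0.12],
  [[0,0,0],-0.12],
  [[0,0,0],-0.12],
])

```text
time_s: 2.55
position: [0.4834, 0.1702, 0.2226]
tcp_rot: [[0.328, 0.945, 0.007], [0.945, -0.328, -0.001], [0.002, 0.006, -1.0]]
force: [-0.3, 0.6, 0.3]
opening: 0.651
```

Request:
send_rows([
  [[0,0,0],-0.11],
  [[0,0,0],-0.11],
  [[0,0,0],-0.1],
  [[8,-10,0],0],
  [[8,-10,0],0],
])

```text
time_s: 2.97
position: [0.4648, 0.186, 0.2231]
tcp_rot: [[-0.0, 1.0, 0.01], [1.0, 0.0, -0.0], [-0.0, 0.01, -1.0]]
force: [-0.2, 0.3, -0.3]
opening: 0.649
```

Request:
send_rows([
  [[0,0,30],0],
  [[0,0,30],0],
  [[0,0,30],0],
  [[0,0,30],0],
  [[0,0,0],0],
])

```text
time_s: 3.38
position: [0.4621, 0.1921, 0.1035]
tcp_rot: [[0.008, 1.0, 0.018], [1.0, -0.008, 0.003], [0.003, 0.018, -1.0]]
force: [-0.5, 0.9, 0.8]
opening: 0.649
```

Request:
send_rows([
  [[-5,0,12],0],
  [[-4,0,12],0],
  [[0,10,0],0],
  [[0,10,0],0],
  [[0,0,0],0],
])

```text
time_s: 3.8
position: [0.4817, 0.1863, 0.0829]
tcp_rot: [[0.012, 1.0, 0.017], [1.0, -0.013, 0.004], [0.004, 0.017, -1.0]]
force: [0.6, -0.4, -0.4]
opening: 0.651
```

```bash
python3 - <<'E'
from h import *
s=bot.read_state(); print(s['time_s'],s['position'],s['force'])
d=capture('side'); cv2.imwrite('pics/side1.png',cv2.resize(d['image'][130:380,180:500],None,fx=2,fy=2))
E
```

```text
3.8 [0.48165157 0.18628711 0.08292513] [ 0.58298505 -0.38977287 -0.37728213]
```

View pics/side1.png

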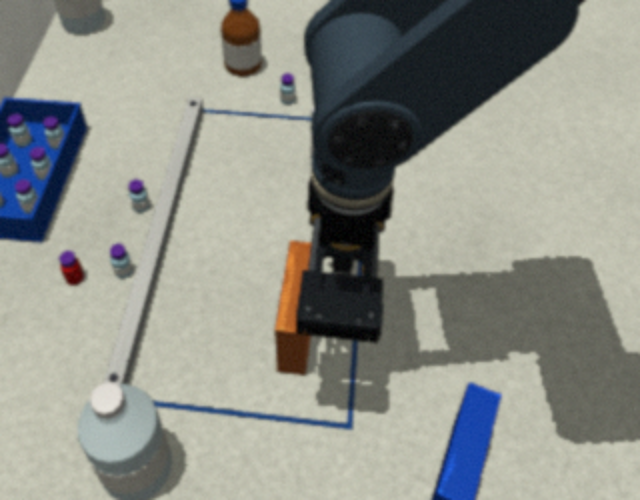

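The tray still stands, at crop (295,305), with the gripper just behind it. I start tipping with short rows.

Request:
send_rows([
  [[0,8,3],0],
  [[0,8,2],0],
  [[0,8,0],0],
  [[0,8,0],0],
  [[0,8,0],0],
])

```text
time_s: 4.27
position: [0.5247, 0.1868, 0.082]
tcp_rot: [[0.012, 1.0, 0.02], [1.0, -0.012, 0.005], [0.005, 0.02, -1.0]]
force: [-0.5, -0.0, 0.6]
opening: 0.652
```

```bash
python3 - <<'E'
from h import *
d=capture('side'); cv2.imwrite('pics/side2.png',cv2.resize(d['image'][130:380,180:500],None,fx=2,fy=2))
E
```

```text
(no output)
```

View pics/side2.png

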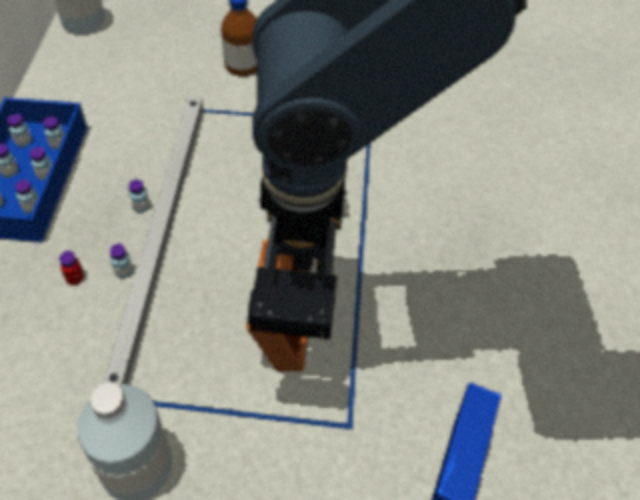

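The tray is tilting about its back bottom edge, which is near crop (285,365), and its top has moved towards the bar. I continue.

Request:
send_rows([
  [[0,8,0],0],
  [[0,8,0],0],
  [[0,6,0],0],
  [[0,0,0],0],
  [[0,0,0],0],
])

```text
time_s: 4.73
position: [0.553, 0.1861, 0.0826]
tcp_rot: [[0.014, 1.0, 0.025], [1.0, -0.014, 0.005], [0.005, 0.025, -1.0]]
force: [-0.0, -0.7, 0.1]
opening: 0.652
```

```bash
python3 - <<'E'
from h import *
d=capture('side'); cv2.imwrite('pics/side3.png',cv2.resize(d['image'][130:380,180:500],None,fx=2,fy=2))
E
```

```text
(no output)
```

View pics/side3.png

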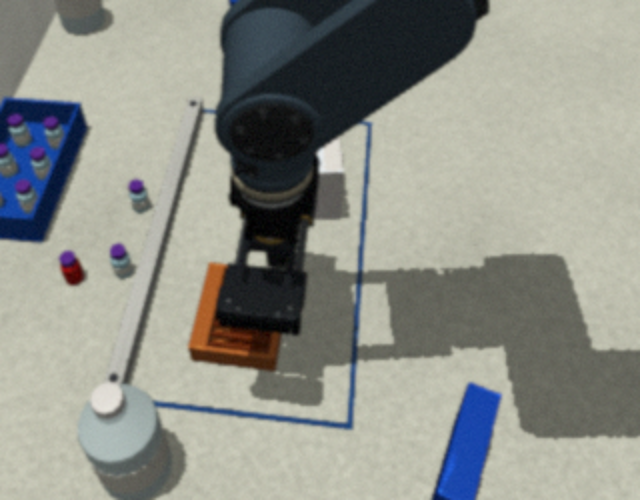

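The tray fell flat with its ampoules up, short of the bar, at crop (235,315). I retreat so I can see it.

Request:
send_rows([
  [[0,-16,0],0],
  [[0,-20,0],0],
  [[0,-20,0],0],
  [[0,-20,0],0],
  [[0,0,0],0],
])

```text
time_s: 5.2
position: [0.473, 0.1868, 0.0801]
tcp_rot: [[0.015, 1.0, 0.024], [1.0, -0.015, 0.005], [0.005, 0.024, -1.0]]
force: [-2.3, -0.4, -0.9]
opening: 0.649
```

```bash
python3 - <<'E'
from h import *
o=[]
for n,c in(('scene',(330,220,100,110)),('side',(255,235,100,110))):
    d=capture(n); o.append(cv2.resize(d['image'][c[1]:c[1]+c[3],c[0]:c[0]+c[2]],None,fx=4,fy=4,interpolation=cv2.INTER_CUBIC))
print(bot.read_state()['position'])
cv2.imwrite('pics/flat.png',np.hstack(o))
E
```

```text
[0.47883685 0.18713478 0.08081047]
```

View pics/flat.png

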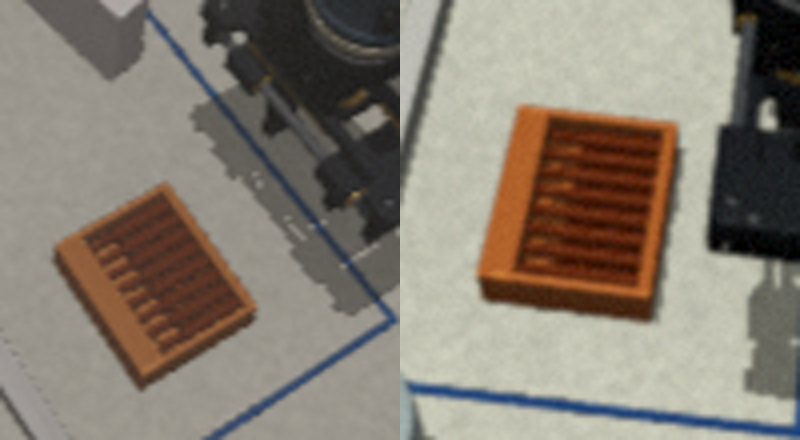

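```bash
python3 - <<'E'
from h import *
ds=capture('scene');dd=capture('side')
S=np.array([(57,248),(165,183),(255,307),(141,377)])/4+(330,220)-.5
D=np.array([(119,106),(278,124),(253,294),(82,274)])/4+(255,235)-.5
for i in range(4): print(tri([(ds,S[i]),(dd,D[i])]).round(4),onz(ds,S[i],.032).round(4),onz(dd,D[i],.032).round(4))
print(bot.read_state()['position'])
E
```

```text
[0.6365 0.1282 0.0318] [0.6364 0.1282 0.032 ] [0.6365 0.1285 0.032 ]
[0.5431 0.1271 0.0264] [0.5449 0.1286 0.032 ] [0.5429 0.1311 0.032 ]
[0.5454 0.2337 0.0245] [0.5484 0.2359 0.032 ] [0.5446 0.2369 0.032 ]
[0.6391 0.2314 0.0237] [0.6416 0.2338 0.032 ] [0.6372 0.2352 0.032 ]
[0.48126272 0.18718963 0.08104727]
```

Tray flat: x from 0.543 to 0.638, y centre 0.182, yaw about -0.02. That leaves about 63 mm to the bar. I lower the fingers behind it.

Request:
send_rows([
  [[-2,0,20],0],
  [[-2,0,20],0],
  [[0,0,18],0],
  [[0,0,5],0],
  [[0,0,0],0],
])

```text
time_s: 5.82
position: [0.4955, 0.1842, 0.018]
tcp_rot: [[0.017, 0.998, 0.052], [1.0, -0.017, 0.009], [0.01, 0.052, -0.999]]
force: [-0.6, 0.1, 0.2]
opening: 0.651
```

Request:
send_rows([
  [[0,8,1],0],
  [[0,8,1],0],
  [[0,8,0.5],0],
  [[0,8,0.5],0],
  [[0,8,0.5],0],
])

```text
time_s: 6.23
position: [0.5409, 0.1837, 0.0189]
tcp_rot: [[0.017, 0.998, 0.055], [1.0, -0.017, 0.009], [0.01, 0.055, -0.998]]
force: [-1.1, -0.6, -1.0]
opening: 0.648
```

Request:
send_rows([
  [[0,8,0.5],0],
  [[0,8,0.5],0],
  [[0,8,0.5],0],
  [[0,6,0.5],0],
  [[0,0,0],0],
])

```text
time_s: 6.65
position: [0.5773, 0.1831, 0.0199]
tcp_rot: [[0.017, 0.998, 0.059], [1.0, -0.018, 0.01], [0.011, 0.059, -0.998]]
force: [-0.4, 0.0, -0.2]
opening: 0.649
```

```bash
python3 - <<'E'
from h import *
o=[]
for n,c in(('scene',(300,220,100,130)),('side',(225,215,100,130))):
    d=capture(n); o.append(cv2.resize(d['image'][c[1]:c[1]+c[3],c[0]:c[0]+c[2]],None,fx=4,fy=4,interpolation=cv2.INTER_CUBIC))
print(bot.read_state()['position'],bot.read_state()['force'])
cv2.imwrite('pics/push1.png',np.hstack(o))
E
```

```text
[0.57588162 0.18307028 0.01974829] [-0.84913811  1.27054554  0.6140238 ]
```

View pics/push1.png

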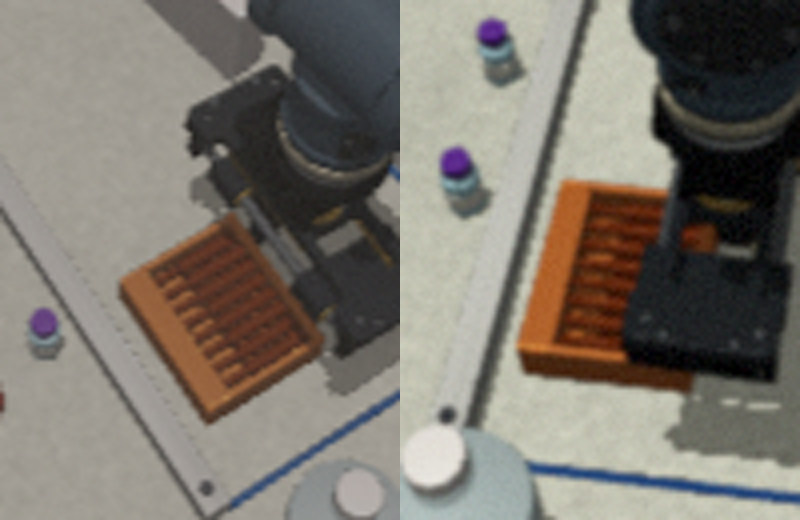

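```bash
python3 - <<'E'
from h import *
ds=capture('scene');dd=capture('side')
S=np.array([(120,284),(208,412)])/4+(300,220)-.5
D=np.array([(164,182),(120,345)])/4+(225,215)-.5
for i in range(2): print(onz(ds,S[i],.032).round(4),onz(dd,D[i],.032).round(4))
E
```

```text
[0.6838 0.129  0.032 ] [0.6807 0.1303 0.032 ]
[0.6844 0.2342 0.032 ] [0.6823 0.2346 0.032 ]
```

The far edge is at about x = 0.683 and parallel to the bar, with about 18 mm to go. I push slower and watch the force.

Request:
send_rows([
  [[0,4,0.6],0],
  [[0,4,0.6],0],
  [[0,4,0.6],0],
  [[0,2,0.5],0],
  [[0,0,0],0],
])

```text
time_s: 7.27
position: [0.5856, 0.183, 0.0177]
tcp_rot: [[0.016, 0.999, 0.048], [1.0, -0.016, 0.009], [0.009, 0.047, -0.999]]
force: [-1.8, -0.2, 0.0]
opening: 0.649
```

Request:
send_rows([
  [[0,2,0.3],0],
  [[0,2,0.3],0],
  [[0,0,0],0],
  [[0,0,0],0],
  [[0,0,0],0],
])

```text
time_s: 7.68
position: [0.5892, 0.183, 0.017]
tcp_rot: [[0.016, 0.999, 0.046], [1.0, -0.016, 0.008], [0.009, 0.046, -0.999]]
force: [-0.9, 0.2, 0.5]
opening: 0.649
```

Request:
send_rows([
  [[0,3,0.2],0],
  [[0,3,0.2],0],
  [[0,0,0],0],
  [[0,0,0],0],
  [[0,0,0],0],
])

```text
time_s: 8.1
position: [0.5949, 0.1828, 0.0167]
tcp_rot: [[0.016, 0.999, 0.044], [1.0, -0.016, 0.008], [0.009, 0.044, -0.999]]
force: [-1.5, 0.1, 2.0]
opening: 0.649
```

```bash
python3 - <<'E'
from h import *
o=[]
for n,c in(('scene',(300,220,100,130)),('side',(225,215,100,130))):
    d=capture(n); o.append(cv2.resize(d['image'][c[1]:c[1]+c[3],c[0]:c[0]+c[2]],None,fx=4,fy=4,interpolation=cv2.INTER_CUBIC))
print(bot.read_state()['position'],bot.read_state()['force'])
cv2.imwrite('pics/push2.png',np.hstack(o))
E
```

```text
[0.5948672  0.18282645 0.0167438 ] [-1.96481307  0.14390779  1.39609771]
```

View pics/push2.png

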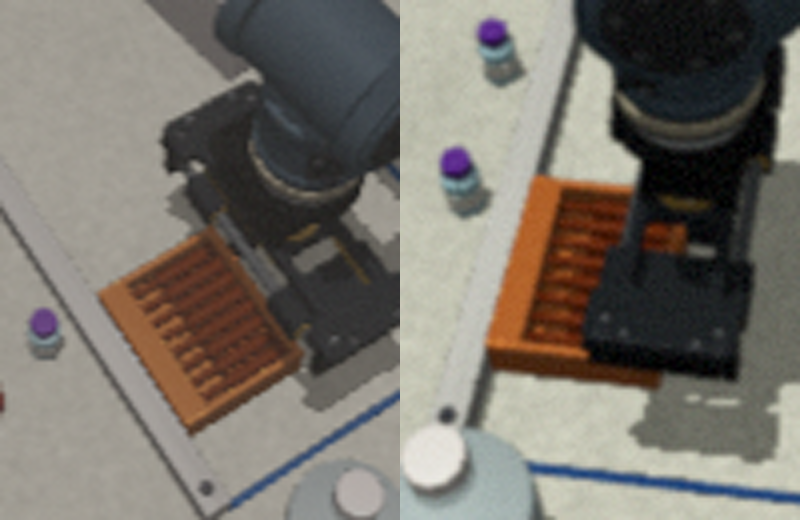

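The tray's far edge is at, or within 1–2 mm of, the bar: side crop x 490–530, with no dark bar face left showing. I push a little more to seat it and look for a rise in force.

Request:
send_rows([
  [[0,2,0.1],0],
  [[0,2,0.1],0],
  [[0,2,0.1],0],
  [[0,1,0],0],
  [[0,0,0],0],
])

```text
time_s: 8.62
position: [0.5948, 0.1828, 0.0162]
tcp_rot: [[0.015, 0.999, 0.028], [1.0, -0.015, 0.007], [0.008, 0.028, -1.0]]
force: [-1.8, -0.8, 1.2]
opening: 0.65
```

Request:
send_rows([
  [[0,4,0],0],
  [[0,4,0],0],
  [[0,4,0],0],
  [[0,4,0],0],
  [[0,4,0],0],
])

```text
time_s: 9.03
position: [0.5947, 0.1827, 0.0151]
tcp_rot: [[0.015, 1.0, -0.017], [1.0, -0.015, 0.005], [0.004, -0.017, -1.0]]
force: [-9.7, -0.1, 7.5]
opening: 0.653
```

Blocked, with the force rising to about 10 N, so the tray is seated. I back off straight, then check.

Request:
send_rows([
  [[0,-5,0],0],
  [[0,-15,-1],0],
  [[0,-20,-1],0],
  [[0,-20,-2],0],
  [[0,-20,-2],0],
])

```text
time_s: 9.45
position: [0.5271, 0.184, 0.0223]
tcp_rot: [[0.017, 1.0, 0.012], [1.0, -0.017, 0.007], [0.007, 0.012, -1.0]]
force: [-0.5, 0.3, -0.5]
opening: 0.648
```

Request:
send_rows([
  [[0,-15,-20],0],
  [[0,0,-25],0],
  [[0,0,-25],0],
  [[0,0,-25],0],
  [[0,0,0],0],
])

```text
time_s: 9.87
position: [0.5115, 0.1837, 0.1195]
tcp_rot: [[0.016, 1.0, 0.022], [1.0, -0.016, 0.008], [0.008, 0.021, -1.0]]
force: [0.6, 0.5, 0.2]
opening: 0.649
```

```bash
python3 - <<'E'
from h import *
o=[]
for n,c in(('scene',(300,220,100,130)),('side',(225,215,100,130))):
    d=capture(n); cv2.imwrite(f'pics/full_{n}.png',d['image']);o.append(cv2.resize(d['image'][c[1]:c[1]+c[3],c[0]:c[0]+c[2]],None,fx=4,fy=4,interpolation=cv2.INTER_CUBIC))
s=bot.read_state();print(s['position'],s['force'],s['time_s'])
cv2.imwrite('pics/push3.png',np.hstack(o))
for c,t in (('scene','clear_tray'),('side','clear_tray')): 
    d=capture(c); print([onz(d,x['xy'],0).round(3) for x in place_of(c,t)][:2])
E
```

```text
[0.50924035 0.18325425 0.11638227] [ 0.06929059 -0.15248896 -1.02623755] 9.9667
[array([ 0.518, -0.025,  0.   ])]
[]
```

View pics/push3.png

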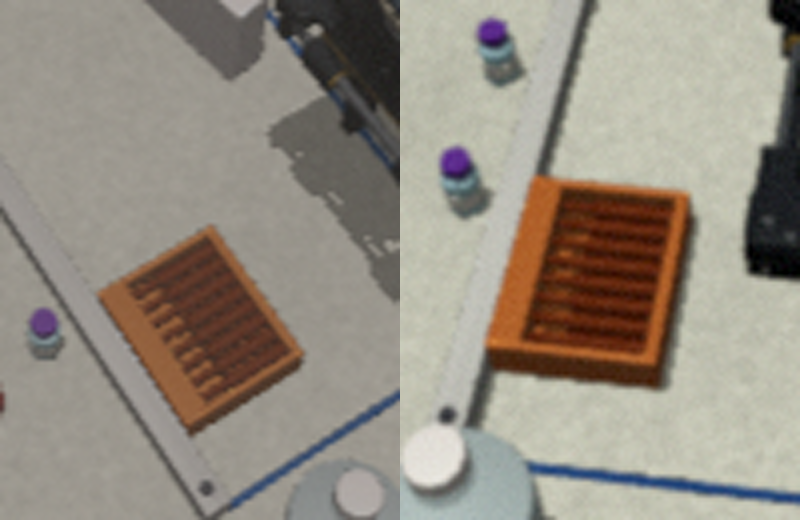

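View pics/full_side.png

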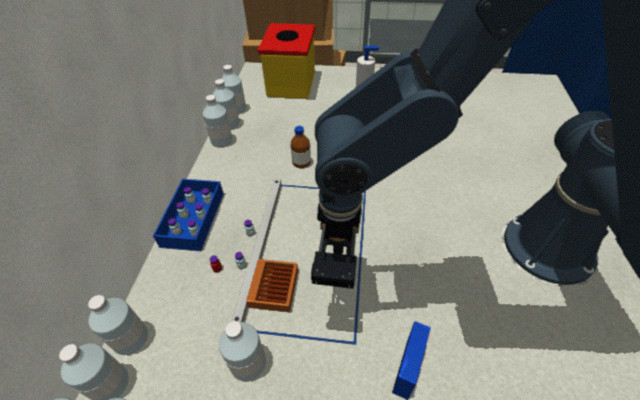

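The tray lies flush along the bar (side crop far edge from (537,178) to (490,347)), and the gripper is clear of it. I do one numeric check of the far edge, then hand in.

```bash
python3 - <<'E'
from h import *
ds=capture('scene');dd=capture('side')
S=np.array([(99,294),(190,424)])/4+(300,220)-.5
D=np.array([(137,178),(90,347)])/4+(225,215)-.5
E=[(tri([(ds,S[i]),(dd,D[i])]),onz(ds,S[i],.032),onz(dd,D[i],.032)) for i in range(2)]
for e in E: print([v.round(4) for v in e])
print(bot.hand_in())
E
```

```text
[array([0.6985, 0.1257, 0.0267]), array([0.6997, 0.1273, 0.032 ]), array([0.6971, 0.1292, 0.032 ])]
[array([0.6987, 0.2348, 0.029 ]), array([0.6988, 0.2344, 0.032 ]), array([0.6982, 0.2375, 0.032 ])]
the job is handed in; nothing more can be done
None
```

I tipped the orange-brown tray onto its back with the half-open fingers near its top. I then lowered the fingers behind it, pushed it about 62 mm to the stop bar and backed the gripper off before handing in at about 10 s.

**Tray against the bar:**
- The last pictures put its far edge at x ≈ 0.698–0.700, against a bar face measured at about 0.700. That is flush within the 2 mm camera accuracy.
- It is parallel to the bar within about 0.02 rad, flat, with the ampoules up.
- The final push was blocked, with the force rising to about 10 N.

**Everything else:**
- The white tray still read about (0.518, -0.025), inside the spread of its first readings. The side camera's last search did not find it because the arm was in the way, so this rests on the scene camera alone.
- The vials behind the bar, the infusion bottle and the brown bottle looked unmoved in the last pictures, though I did not measure them again.
- The last views I looked at did not show the phone or the vial by the right end of the bar; the arm never went near them.

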